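# Hold the powder funnel over the bowl on the balance

## Robot

A 7-joint arm with a two-finger parallel gripper is mounted at the origin on the work surface. World frame = base frame: x ahead of the robot, y to its left, z up, the work surface at z = 0. Lengths are in mm, angles in rad, forces in N, time in s.
With the tool pointing down it reaches from about 400 to 875 mm from the base axis. Payload 19.3 kg.
Tool frame: the origin (TCP) lies on the centre line of the jaws, within the pads' length; the fingertips stand 17 mm ahead of it and the grasp point (between the pads) lies 2 mm behind it; x points along the fingers, y is the direction in which the jaws open and shut, and the axes are right-handed (so a half turn about x gives the same grasp; the last joint's range is limited). The gripper opens to 85 mm and grips with 20 to 120 N. Pads are 22 mm wide; open, the fingers measure 114 mm over their backs; the gripper's body (76 mm by 85 mm) begins 54 mm behind the grasp point. The pads swing forward as they close: fully open they stand 13 mm farther back than shut.
Start: joints at [1.099, 0.521, -0.036, 1.599, 0.021, 1.021, -0.113], TCP at [244.394, -575.227, 248.291] pointing down, gripper open.
Joint ranges: [-2.91, 2.91], [-0.3, 2.13], [-1.5, 1.42], [0.17, 2.43], [-1.26, 4.41], [0.16, 1.93], [-2.52, 2.52]. Speed limits (rad/s): [1.89, 1.89, 2.39, 2.39, 3.01, 3.01, 3.01].

## Interface

Orientations are given as a unit quaternion [w, x, y, z].
In Python, from bench import bot gives the robot as it stands.
- The arm moves only by the shell command python3 -m jog 'ROWS' [OPENING] [FORCE]. ROWS is JSON, a list of rows, each a list of 6 numbers: the shift along the tool's x, y, z in m, then the turn, a rotation vector about the tool's x, y, z in rad. A call has exactly 8 rows; each row is the pose to reach, as a shift and turn from the pose commanded when the call began, along the tool's axes at that moment; what a row does not reach only later rows make up. A row lasts 1/8 s, in which the tool goes at most 62.5 mm and 10.7 degrees, less where a joint would pass 70% of its speed; a pose out of reach is approached as far as the arm can. A call with a gripper value outside its range is refused whole. OPENING is the opening, from 0 (shut) to 1 (fully open), set as the call begins (- or left out, the last holds). The fingers move at their own pace and stop on an object; FORCE is the grip in N (left out, the last holds). Time passes only in rows, so rows that repeat a pose let the fingers close, or fill a call up. It gives the time, the measured TCP pose, the force and the opening at its end, in the units of the state.
- bot.get_state(): the state, without advancing time (a new reading comes with each control period).
- bot.capture(name): name is "side" or "top" or "wrist"; returns the picture (384x512x3 uint8, red, green, blue); there is no depth.
- bot.calibration(name): a dict with "fx", "fy", "cx", "cy" (pixels), "D" ([k1, k2, p1, p2, k3] as OpenCV has them; the pictures are not rectified), "R" (3x3) and "t" (3): a world point X has camera coordinates R X + t. Camera axes: x right, y down, z forward; pixel columns grow to the right and rows downward; lengths in mm; the calibration is good to about 2 mm. A picture is of the moment at which its call begins: read the wrist's pose just before it. calibration takes no time and is no camera call; for the wrist camera it gives the pose at the moment of the call.
- bot.hand_in(): hands the job in, once; it reports no verdict.
The state is a dict: "clock": time; "qpos": joint angles; "qvel": joint speeds; "tau": joint torques, N m; "eef_pos": TCP position; "ee_rot": TCP orientation; "force": force on the tool from outside, world axes, zero at the start; "torque": the same for the moment, N m; "gripper_width": finger opening in mm.
Only numpy, scipy, OpenCV 4.12 (cv2) and the standard library are available. Lean on these libraries where they do the work, as an engineer would, in place of code of your own. Each camera call takes 0.05 s, during which the arm holds its last target.

## Task

Get the balance ready for weighing a coffee dose: first swing its pan-release lever to half release, standing straight up square to the balance, and let go of it. Then take the steel powder funnel, carry it over the rack of glasses and hold it upright and centred about one centimetre above the rim of the bowl that stands on the balance's pan, touching neither bowl nor balance, since a touch would spoil the weighing. Finish while still holding it there, in the gripper; never bump the rack of glasses, and leave the bowl and everything else where they are.

Things in the scene. Friction and masses are not known exactly. Their poses are not given: they have to be found in the camera images.
- funnel: plain steel powder funnel, round, hollow, rigid, 85 mm tall, 80 to 150 g, standing outlet down on the table to the right (-y) of the glass rack. Origin: centre of the outlet, at the bottom; z up its axis. 42 mm outside diameter up to z = 24 mm, cone from 24 to 40 mm, then a straight collar 56 mm in diameter from z = 40 to 85 mm: grip the collar across its diameter from above. Wall 3 mm
- funnel_outlet (a point): centre of the funnel's outlet, at its lowest end (same point as the funnel's origin)
- bowl: white ceramic cupping bowl, loose, standing on the balance's steel pan; conical, 60 mm tall, 62 mm across the foot, 94 mm across the rim outside, 86 mm inside. Origin: centre of its underside, z up. Two more bowls like it stand directly on the table and are not meant
- bowl_rim (a point): centre of the mouth of the bowl on the balance, at rim height, 60 mm above its underside; z up
- balance: low grey bench balance, fixed, to the left (+y) of the glass rack; housing 180 (x) by 270 (y) mm, 50 mm high. Origin: centre of its underside; x points away from the robot, y to its left end. It is turned by up to 0.2 rad. Steel pan, 116 mm in diameter, centred at x = 0, y = -55 mm, top at z = 65 mm; release lever at its left end, x = 0, y = +88 mm
- release_lever (a joint): angle (rad) of the pan-release lever about the balance's y axis: 0 = straight up (half release), -0.65 = leaning towards the robot (locked), +0.65 = leaning away (full release); stops at -0.7 and +0.7. It starts leaning towards the robot. Light friction (0.07 N m, some 1 N at the ball) keeps it where it is left
- lever_pivot (a point): point on the lever's hinge axis, 60 mm above the table, fixed to the balance; the hinge axis runs along the balance's y
- lever_ball (a point): centre of the black ball, 24 mm in diameter, at the end of the lever, 80 mm from the pivot; straight above the pivot at joint 0. The steel rod under it is 8 mm thick. A grey half-round tick plate of 32 mm radius round the pivot stands 18 to 22 mm to the left (+y) of the lever
- glass_rack: fixed wooden board 360 mm long (its x, which runs away from the robot) by 84 mm wide (y), 14 mm thick, with a row of four clear glasses 72 mm across the rim standing on it; the rims are 115 mm above the table. It lies between funnel and balance. Origin: centre of the underside of the board
- spare_bowl: bystander: bowl like the one on the balance, on the table on the funnel's side of the rack, at any of three places there which it, the canister and the funnel share out. Origin: centre of its underside
- canister: bystander: closed aluminium can 58 mm in diameter, 95 mm tall, on the funnel's side. Origin: centre of its underside
- far_bowl: bystander: bowl like the one on the balance, on the table beyond the balance. Origin: centre of its underside
- spoon: bystander: steel spoon lying flat near the robot. Origin on it, at table height
- brush: bystander: wooden brush lying flat on the right. Origin on it, at table height
- timer: bystander: flat black timer 70 by 70 by 20 mm beyond the rack. Origin: centre of its underside
- pan_centre (a point): centre of the balance's steel pan, on its top face
Things that resemble listed ones, but are neither listed nor needed, are in the scene too. Leave any green look-alike of the bowl alone.

How it is judged (in metres and radians):
On the way, in this order (a step that is already met when the one before it is completed fails the run):
1. the release lever stands upright (within 0.12 rad) and is let go (value of joint release_lever between -0.12 and 0.12 rad and contact force between release_lever and the fingers below 0.1 N), for 0.2 s.
2. the funnel is over the rack of glasses, its outlet above their rims (y of funnel_outlet in the frame of glass_rack between -0.06 and 0.06 m and x of funnel_outlet in the frame of glass_rack between -0.25 and 0.25 m and height (world z) of funnel_outlet above 0.115 m), for 0.04 s.
At the end, for the whole second after the job is handed in: The funnel is held still in the fingers, upright within 0.12 rad, outlet 3 to 20 mm above the rim of the bowl on the balance and within 10 mm of its centre, touching neither bowl nor balance; lever within 0.12 rad of upright; bowl still on the pan, within 12 mm of its start (value of joint release_lever between -0.12 and 0.12 rad and horizontal distance between funnel_outlet and bowl_rim below 0.01 m and z of funnel_outlet in the frame of bowl_rim between 0.003 and 0.02 m and angle between funnel's own z axis and vertical below 0.12 rad and linear speed of funnel below 0.02 m/s and contact force between funnel and the fingers above 1 N and contact force between funnel and bowl below 0.1 N and contact force between funnel and balance below 0.1 N and contact force between bowl and the fingers below 0.1 N and horizontal distance between bowl and pan_centre below 0.025 m and distance of bowl from where it was at the start of the episode below 0.012 m and angle between bowl's own z axis and vertical below 0.05 rad); the arm keeps its last pose, push and grip.
It fails at once if the funnel touches the bowl on the balance (contact force between funnel and bowl above 0.5 N).
It fails at once if the funnel touches the balance (contact force between funnel and balance above 0.5 N).
It fails at once if the rack of glasses is bumped (contact force between glass_rack and anything else above 3 N).
It fails at once if the bowl on the balance is shifted more than 15 mm (distance of bowl from where it was at the start of the episode above 0.015 m).
It fails at once if a bystander is shifted more than 20 mm (distance of any of spare_bowl, far_bowl, canister, spoon, brush, timer from where it was at the start of the episode above 0.02 m).
It also fails if it takes over 51 s, if anything falls off the work surface, if the arm or the gripper's body presses on something with over 40 N, if the wrist force passes 120 N, or if a joint passes its speed limit or range.

## Working session

There is one attempt and no reset: what is moved stays moved. The work goes in short steps, Python scripts to look and compute and a shell command to move; the robot and the scene stay as the last step left them, time stands still between calls to the robot, and variables do not carry over. Pictures are saved under pics/ and viewed, and the job is handed in when it is done.

```bash
mkdir -p pics; ls
python3 - <<'E'
from bench import bot
import cv2
s=bot.get_state();print(s)
for n in ["top","side","wrist"]:
    c=bot.calibration(n);print(n,c)
    im=bot.capture(n);cv2.imwrite(f"pics/{n}0.png",im[:,:,::-1])
E
```

```text
pics
{'clock': 0.0, 'qpos': array([ 1.09882544,  0.52200427, -0.03636195,  1.59998561,  0.02118952,
        1.02109398, -0.11278272]), 'qvel': array([-0.00125   ,  0.00053046, -0.0001467 ,  0.00081652,  0.00161836,
        0.00057666,  0.00052642]), 'tau': array([-1.78986495e-03, -9.27084231e+01,  1.97896935e+00, -3.69933271e+01,
        1.78341335e-02,  8.00861511e-03,  1.37916236e-04]), 'eef_pos': array([ 244.27404622, -574.95241855,  247.73942035]), 'ee_rot': array([-0.14072549, -0.69278862, -0.1414842 ,  0.69298087]), 'force': array([-0.09819876, -0.45757976, -0.3621342 ]), 'torque': array([-0.01208521,  0.01812455, -0.01306466]), 'gripper_width': 85.7718579214031}
top {'fx': 471.6510411923295, 'fy': 471.6510411923295, 'cx': 256.82846352171237, 'cy': 187.32122897534057, 'D': array([-0.01898926,  0.        ,  0.        ,  0.        ,  0.        ]), 'R': array([[-2.45145889e-02, -9.99699344e-01,  5.05835535e-04],
       [-9.99095099e-01,  2.44821737e-02, -3.47794057e-02],
       [ 3.47565651e-02, -1.35798064e-03, -9.99394885e-01]]), 't': array([ -16.06299074,  570.92114622, 1322.07018842])}
side {'fx': 401.781949031379, 'fy': 401.781949031379, 'cx': 255.1396721077706, 'cy': 192.36916596377438, 'D': array([-0.00079746,  0.        ,  0.        ,  0.        ,  0.        ]), 'R': array([[-0.89560393, -0.44464388, -0.01361674],
       [-0.2914385 ,  0.60959276, -0.73719757],
       [ 0.33609105, -0.65626861, -0.67554002]]), 't': array([497.54862707, 253.31182907, 975.99539292])}
wrist {'fx': 324.1474506582966, 'fy': 324.1474506582966, 'cx': 256.69902455966, 'cy': 190.70695622661805, 'D': array([-0.03407391,  0.        ,  0.        ,  0.        ,  0.        ]), 'R': array([[ 3.91103531e-01, -9.20346214e-01, -9.35251178e-04],
       [-8.87057624e-01, -3.77227903e-01,  2.66135080e-01],
       [-2.45289216e-01, -1.03256748e-01, -9.63935291e-01]]), 't': array([-624.4193473 ,  -35.59871609,  378.6209613 ])}
```

View pics/top0.png

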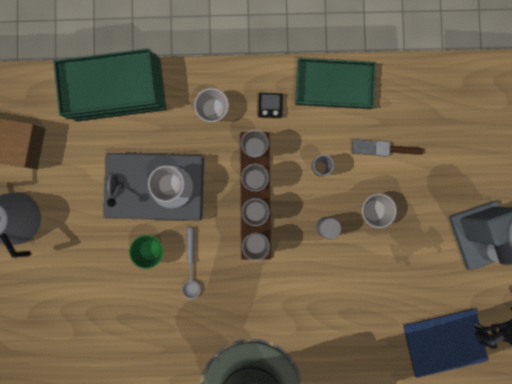

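View pics/side0.png

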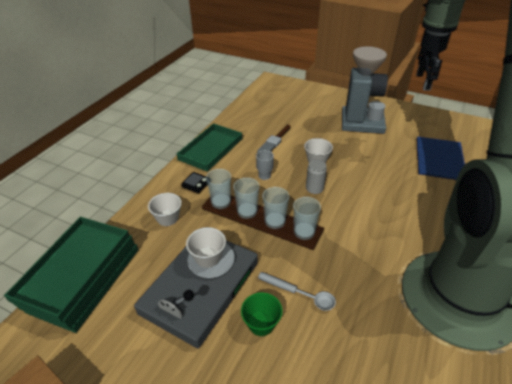

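View pics/wrist0.png

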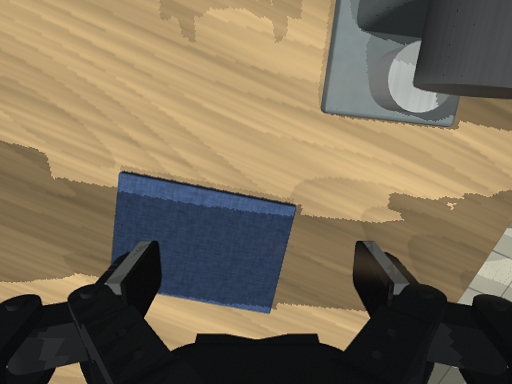

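```bash
cat > h.py <<'E'
import numpy as np, cv2
from bench import bot
def unproj(c,uv,z):
    K=np.array([[c['fx'],0,c['cx']],[0,c['fy'],c['cy']],[0,0,1]])
    p=cv2.undistortPoints(np.array([[uv]],float),K,np.array(c['D']))[0,0]
    R=np.array(c['R']);t=np.array(c['t']);d=R.T@np.array([p[0],p[1],1]);o=-R.T@t
    return o+d*(z-o[2])/d[2]
def proj(c,X):
    K=np.array([[c['fx'],0,c['cx']],[0,c['fy'],c['cy']],[0,0,1]])
    R=np.array(c['R']);t=np.array(c['t'])
    return cv2.projectPoints(np.atleast_2d(X).astype(float),cv2.Rodrigues(R)[0],t,K,np.array(c['D']))[0][:,0]
def crop(im,x0,y0,x1,y1,s,fn):
    cv2.imwrite(fn,cv2.resize(im[y0:y1,x0:x1,::-1],None,fx=s,fy=s,interpolation=cv2.INTER_CUBIC))
def circ(x,y,z,r,n=48):
    a=np.linspace(0,2*np.pi,n);return np.c_[x+r*np.cos(a),y+r*np.sin(a),np.full(n,z)]
E
python3 - <<'E'
import cv2
from h import crop
im=cv2.imread('pics/top0.png')[:,:,::-1]
crop(im,95,140,215,230,6,'pics/top_bal.png')
crop(im,230,120,400,270,4.5,'pics/top_fun.png')
im=cv2.imread('pics/side0.png')[:,:,::-1]
crop(im,130,220,265,345,5.5,'pics/side_bal.png')
crop(im,190,120,350,250,5,'pics/side_fun.png')
E
```

```text
(no output)
```

View pics/top_bal.png

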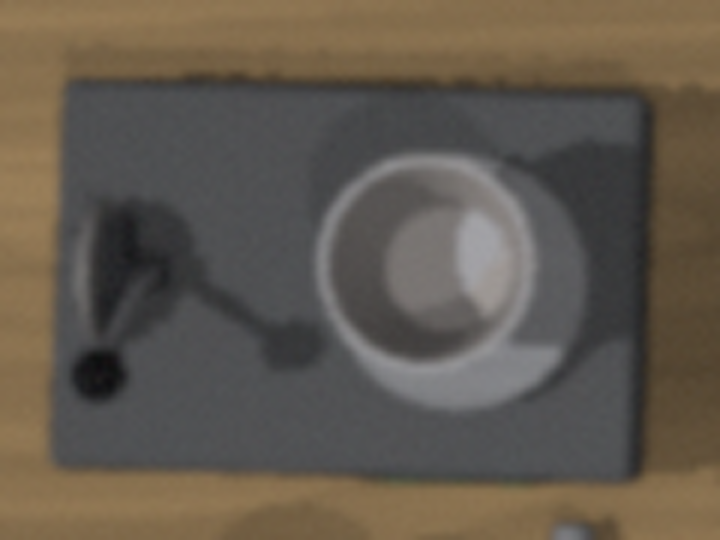

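View pics/top_fun.png

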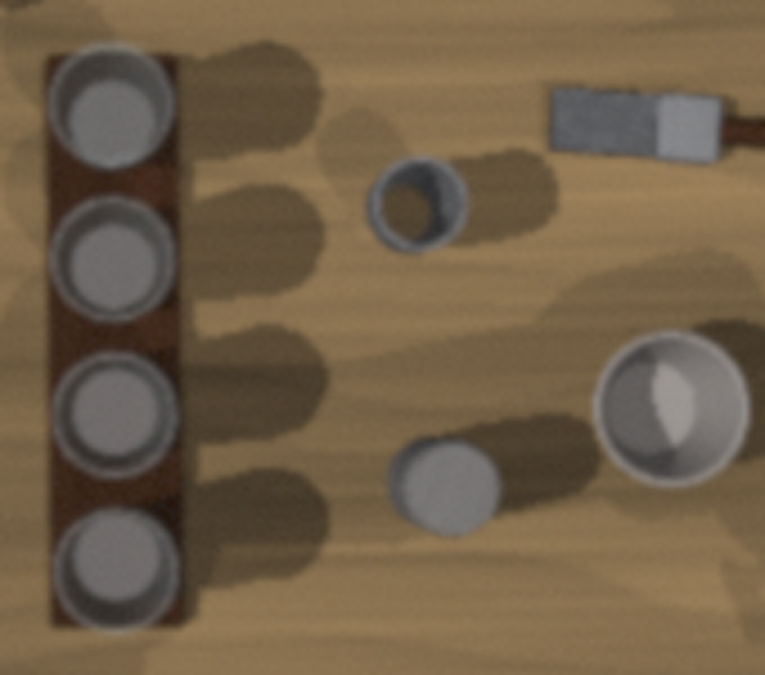

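View pics/side_bal.png

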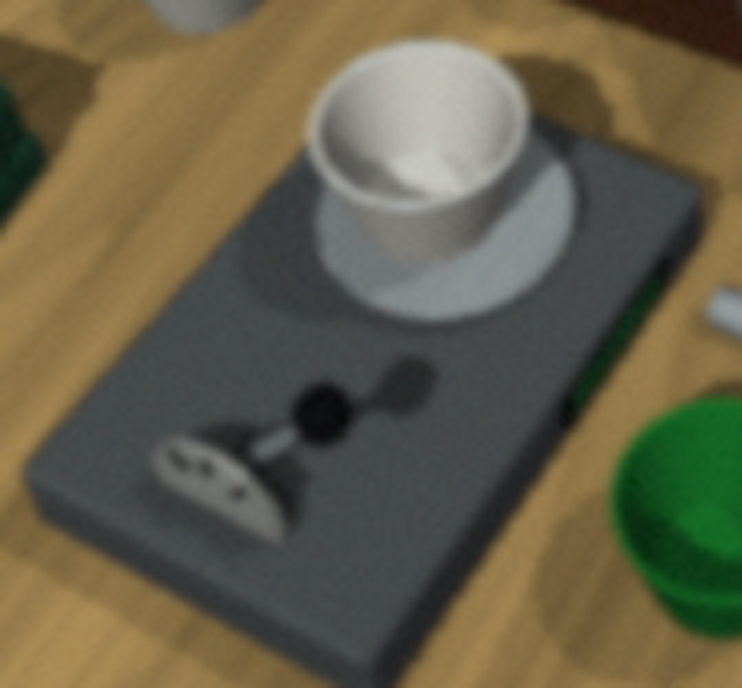

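View pics/side_fun.png

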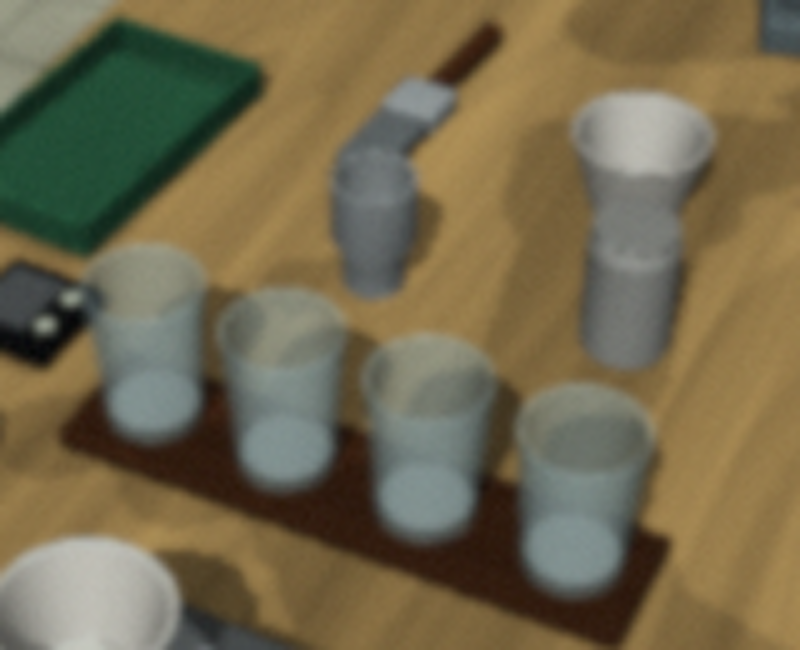

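Run:
```python
from h import *
from scipy.optimize import least_squares
T=bot.calibration('top');S=bot.calibration('side')
o=lambda u,s,x,y:((u[0]+.5)/s-.5+x,(u[1]+.5)/s-.5+y)
tb=lambda u:o(u,6,95,140); tf=lambda u:o(u,4.5,230,120); sb=lambda u:o(u,5.5,130,220); sf=lambda u:o(u,5,190,120)
for n,a,b,z in [('funnelrim',tf((417,205)),sf((374,179)),85),('bowlrim',tb((426,260)),sb((418,126)),125),('ball',tb((99,374)),sb((323,414)),124)]:
    print(n,a,b,'top@z',unproj(T,a,z)[:2],'side@z',unproj(S,b,z)[:2])
    r=least_squares(lambda X:np.r_[proj(T,X)[0]-a,proj(S,X)[0]-b],[500,0,100]);print('  tri',r.x,np.sqrt(2*r.cost))
P=np.array([unproj(T,tb(u),50) for u in [(68,82),(645,95),(635,478),(55,465)]]);print(P[:,:2],P.mean(0))
for a,b in [(0,1),(3,2)]: d=P[a]-P[b];print('yaw',np.arctan2(-d[0],d[1]),np.hypot(*d[:2]))
for a,b in [(0,3),(1,2)]: d=P[a]-P[b];print('yaw',np.arctan2(d[1],d[0]),np.hypot(*d[:2]))
P=np.array([unproj(T,tf(u),14) for u in [(50,55),(180,55),(187,627),(51,627)]]);print('rack',P[:,:2],P.mean(0))
for i in [(112,107),(112,260),(116,414),(118,570)]: print(unproj(T,tf(i),115))
print('canister',unproj(T,tf((452,488)),95),'bowl',unproj(T,tf((670,409)),60),'far',unproj(T,(211,105),60))
```

```text
funnelrim (322.27777777777777, 165.16666666666666) (264.4, 155.4) top@z [ 622.64615382 -206.12997559] side@z [ 623.63748118 -205.2148404 ]
  tri [ 623.16537606 -205.9598528    84.62480331] 0.311231920495122
bowlrim (165.58333333333331, 182.91666666666666) (205.5909090909091, 242.5) top@z [583.50479532 205.39382947] side@z [581.23120412 208.02990494]
  tri [583.33163986 205.84919549 121.64707205] 0.20151914151150443
ball (111.08333333333333, 201.91666666666666) (188.3181818181818, 294.8636363636364) top@z [537.89197511 347.48088559] side@z [538.92759349 346.19265851]
  tri [538.00246675 347.01953662 125.74322157] 0.0751340552757899
[[672.90083047 382.77777807]
 [660.29464714 118.16200068]
 [485.43592552 126.30233425]
 [497.70671026 391.06598587]] [579.08452835 254.57702472  50.        ]
yaw -0.04760358478228337 264.91588381804723
yaw -0.04631304265727621 265.047851103925
yaw -0.04727346308400146 175.39006284465404
yaw -0.046520187315261335 175.04810069692704
rack [[728.28939471  11.63982748]
 [726.2917278  -70.0298793 ]
 [368.47949725 -65.28462925]
 [370.55963539  19.37191828]] [548.40506379 -26.0756907   14.        ]
[681.55484468 -26.64328733 115.        ]
[592.7140176  -24.48094992 115.        ]
[503.70067821 -24.62207643 115.        ]
[413.9779503 -23.5822899 115.       ]
canister [ 455.19558503 -220.37889084   95.        ] bowl [ 497.51561722 -358.9424272    60.        ] far [797.02647609  89.86449173  60.        ]
```

```bash
cat >> h.py <<'E'
from scipy.spatial.transform import Rotation as Rt
def toolR(s=None):
    s=s or bot.get_state();q=s['ee_rot'];return Rt.from_quat([q[1],q[2],q[3],q[0]])
def need(target,yaw_y=None):
    """shift in tool axes to target (mm), and turn about tool axes so tool x is down and tool y at yaw_y"""
    s=bot.get_state();R=toolR(s);d=R.inv().apply(np.array(target)-s['eef_pos'])/1000
    out=[d]
    if yaw_y is not None:
        x=np.array([0,0,-1.]);y=np.array([np.cos(yaw_y),np.sin(yaw_y),0]);z=np.cross(x,y)
        out.append((R.inv()*Rt.from_matrix(np.c_[x,y,z])).as_rotvec())
    return np.round(np.r_[tuple(out)],4)
E
python3 - <<'E'
from h import *
np.set_printoptions(suppress=True,precision=3)
print(toolR().as_matrix())
for y in [-.047,np.pi-.047]: print(need([534,347,210],y))
print(need([470,-250,250],np.pi-.047))
E
```

```text
[[-0.     0.391 -0.92 ]
 [ 0.001 -0.92  -0.391]
 [-1.    -0.001  0.   ]]
[ 0.038 -0.735 -0.627 -1.122 -0.     0.001]
[ 0.038 -0.735 -0.627  2.02   0.001  0.   ]
[-0.002 -0.211 -0.335  2.02   0.001  0.   ]
```

```bash
python3 -m jog '[[0,-0.03,-0.047,-0.14,0,0],[0,-0.06,-0.094,-0.28,0,0],[0,-0.09,-0.141,-0.42,0,0],[0,-0.12,-0.188,-0.56,0,0],[0,-0.15,-0.235,-0.7,0,0],[0,-0.18,-0.282,-0.84,0,0],[0,-0.21,-0.329,-0.98,0,0],[0,-0.245,-0.382,-1.122,0,0]]' 1
python3 - <<'E'
from h import *
np.set_printoptions(suppress=True,precision=3)
print(need([537,347,230],-.047), toolR().as_matrix(),bot.get_state()['qpos'])
E
```

```text
clock: 1.15
eef_pos: [500.2, -200.0, 248.3]
ee_rot: [-0.489, -0.511, -0.489, 0.511]
force: [0.6, -0.0, 0.4]
gripper_width: 85.3
[ 0.018  0.013 -0.548  0.004  0.     0.   ] [[-0.     0.999 -0.043]
 [-0.    -0.043 -0.999]
 [-1.    -0.     0.   ]] [ 0.583  0.409 -0.414  1.813  0.197  0.96   0.042]
```

```bash
python3 -m jog '[[0,0,-0.05,0,0,0],[0,0,-0.1,0,0,0],[0,0,-0.155,0,0,0],[0,0.005,-0.21,0,0,0],[0,0.01,-0.265,0,0,0],[0,0.013,-0.32,0,0,0],[0,0.013,-0.375,0,0,0],[0,0.013,-0.43,0,0,0]]' 1
python3 - <<'E'
from h import *
np.set_printoptions(suppress=True,precision=3)
print(need([537,347,230],-.047))
c=bot.calibration('wrist');print(-np.array(c['R']).T@c['t'],c)
cv2.imwrite('pics/w1.png',bot.capture('wrist')[:,:,::-1])
E
```

```text
clock: 2.15
eef_pos: [532.7, 229.3, 248.1]
ee_rot: [-0.488, -0.512, -0.488, 0.512]
force: [0.5, 0.1, 0.4]
gripper_width: 85.6
[ 0.018 -0.001 -0.118 -0.     0.     0.   ]
[535.087 296.384 374.223] {'fx': 324.1474506582966, 'fy': 324.1474506582966, 'cx': 256.69902455966, 'cy': 190.70695622661805, 'D': array([-0.034,  0.   ,  0.   ,  0.   ,  0.   ]), 'R': array([[ 0.999, -0.047,  0.   ],
       [-0.046, -0.963,  0.266],
       [-0.013, -0.266, -0.964]]), 't': array([-520.492,  210.033,  446.294])}
```

View pics/w1.png

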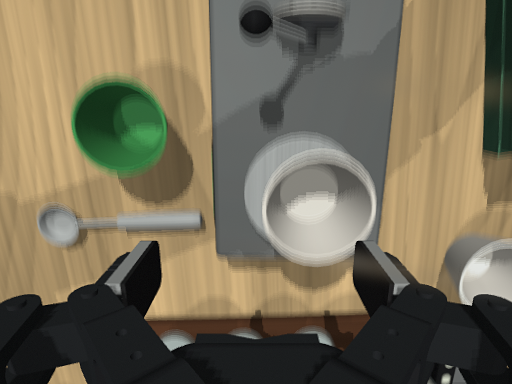

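```bash
python3 -m jog '[[0,0,-0.03,0,0,0],[0,0,-0.06,0,0,0],[0.005,0,-0.09,0,0,0],[0.01,0,-0.118,0,0,0],[0.018,0,-0.118,0,0,0],[0.018,0,-0.118,0,0,0],[0.018,0,-0.118,0,0,0],[0.018,0,-0.118,0,0,0]]' 1
python3 - <<'E'
from h import *
np.set_printoptions(suppress=True,precision=3)
cv2.imwrite('pics/w2.png',bot.capture('wrist')[:,:,::-1])
c=bot.calibration('wrist')
for p in ([538,347,124],[583,205.5,125],[583,344,60]): print(proj(c,p))
cv2.imwrite('pics/s2.png',bot.capture('side')[:,:,::-1])
E
```

```text
clock: 3.2
eef_pos: [538.7, 345.0, 230.7]
ee_rot: [0.488, 0.512, 0.488, -0.512]
force: [-0.1, -0.4, -0.0]
gripper_width: 85.4
[[256.675 191.922]]
[[316.437 347.156]]
[[304.731 174.379]]
```

View pics/w2.png

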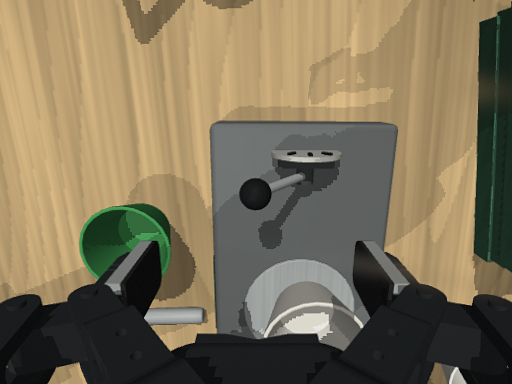

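View pics/s2.png

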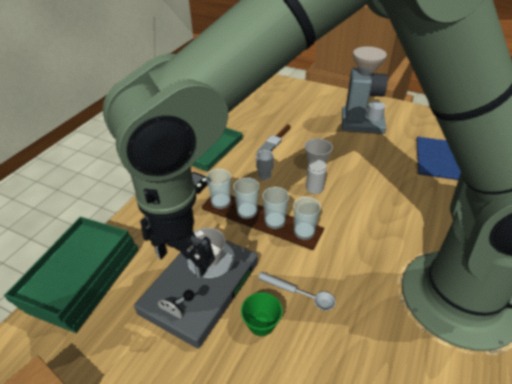

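Run:
```python
from h import *
np.set_printoptions(suppress=True,precision=2)
im=cv2.imread('pics/w2.png')[:,:,::-1]
crop(im,200,110,410,260,3.8,'pics/w2c.png')
c=bot.calibration('wrist')
a,b=unproj(c,(212,124),50),unproj(c,(397,124),50);print(a,b,(a+b)/2)
print(unproj(c,(255,194),124),unproj(c,(304,177),60),unproj(c,(306.5,157),60))
```

```text
[498.57 393.98  50.  ] [671.33 386.11  50.  ] [584.95 390.04  50.  ]
[536.61 345.58 124.  ] [582.21 341.65  60.  ] [584.7  360.51  60.  ]
```

View pics/w2c.png

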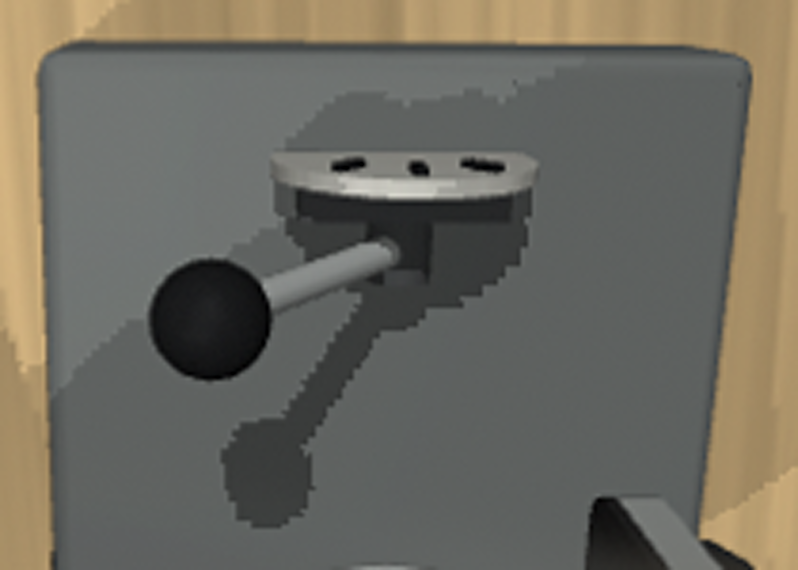

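```bash
python3 -m jog '[[0.02,-0.002,-0.0015,0,0,0],[0.04,-0.002,-0.0015,0,0,0],[0.06,-0.002,-0.0015,0,0,0],[0.08,-0.002,-0.0015,0,0,0],[0.1,-0.002,-0.0015,0,0,0],[0.1,-0.002,-0.0015,0,0,0],[0.1,-0.002,-0.0015,0,0,0],[0.1,-0.002,-0.0015,0,0,0]]' 0.33 20;  python3 - <<'E'
from h import *
s=bot.get_state();print(s['eef_pos'],s['force'],s['gripper_width'])
cv2.imwrite('pics/w3.png',bot.capture('wrist')[:,:,::-1])
crop(bot.capture('side'),110,150,300,345,3,'pics/s3.png')
E
```

```text
clock: 4.3
eef_pos: [536.8, 347.4, 131.1]
ee_rot: [0.488, 0.512, 0.488, -0.511]
force: [0.6, -0.1, -1.3]
gripper_width: 28.1
[536.75239787 347.42346296 131.07358285] [ 0.62380577 -0.10139084 -1.29053708] 28.118320860971227
```

View pics/w3.png

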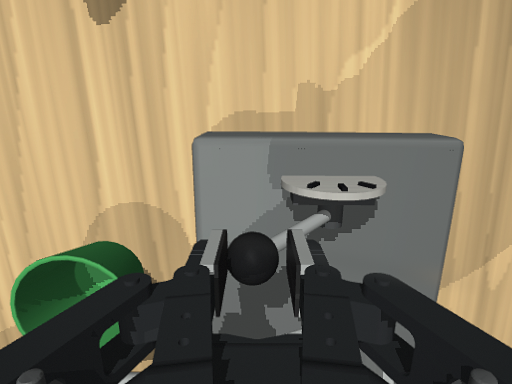

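View pics/s3.png

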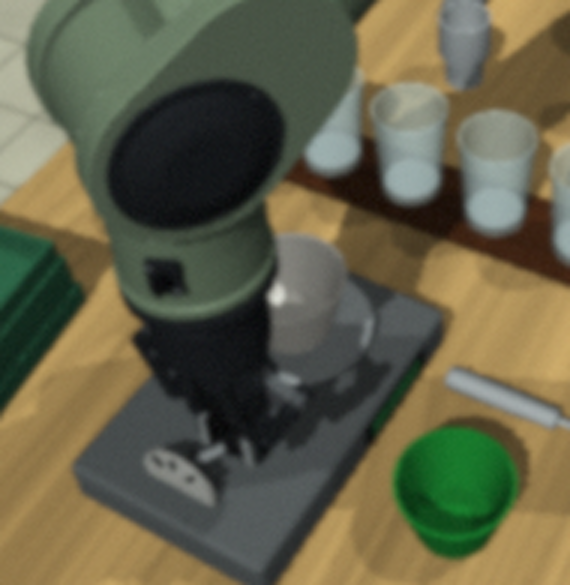

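```bash
python3 -m jog '[[-0.004,0.01,0,0,0,0],[-0.008,0.02,0,0,0,0],[-0.011,0.03,0,0,0,0],[-0.013,0.04,0,0,0,0],[-0.014,0.048,0,0,0,0],[-0.014,0.048,0,0,0,0],[-0.014,0.048,0,0,0,0],[-0.014,0.048,0,0,0,0]]' 0.33 20;  python3 - <<'E'
from h import *
cv2.imwrite('pics/w4.png',bot.capture('wrist')[:,:,::-1])
E
```

```text
clock: 5.4
eef_pos: [584.1, 345.0, 144.3]
ee_rot: [-0.488, -0.511, -0.488, 0.512]
force: [-0.2, 0.6, 0.0]
gripper_width: 27.9
```

View pics/w4.png

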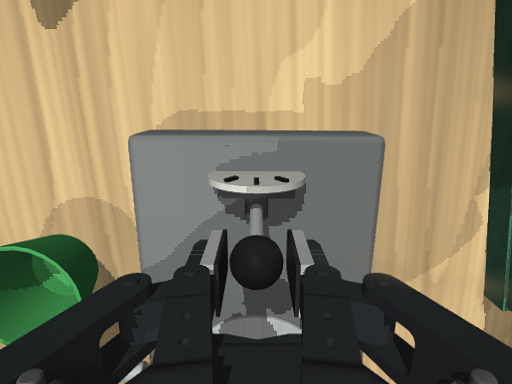

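```bash
python3 -m jog '[[0,0,0,0,0,0],[0,0,0,0,0,0],[0,0,0,0,0,0],[0,0,0,0,0,0],[-0.02,0,0,0,0,0],[-0.06,0,0,0,0,0],[-0.1,0,0,0,0,0],[-0.1,0,0,0,0,0]]' 1 20;  python3 - <<'E'
from h import *
np.set_printoptions(suppress=True,precision=3)
cv2.imwrite('pics/w5.png',bot.capture('wrist')[:,:,::-1])
print(need([623,-206,250],-.047),bot.get_state()['gripper_width'])
E
```

```text
clock: 6.45
eef_pos: [585.4, 345.9, 249.1]
ee_rot: [0.488, 0.514, 0.488, -0.51]
force: [0.6, -0.5, -0.2]
gripper_width: 85.2
[-0.004  0.064  0.549 -0.    -0.002 -0.003] 85.64289525278522
```

View pics/w5.png

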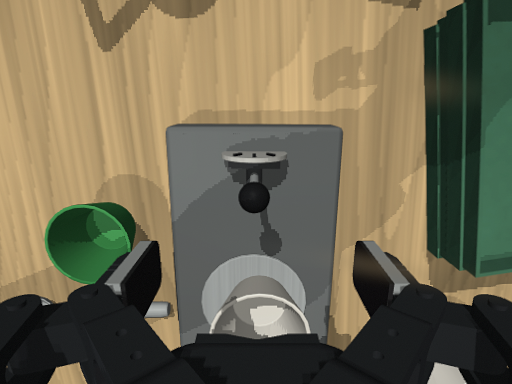

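```bash
python3 -m jog '[[0,0.01,0.04,0,0,0],[0,0.01,0.08,0,0,0],[0,0.01,0.12,0,0,0],[0,0.01,0.13,0,0,0],[0,0.01,0.13,0,0,0],[0,0.01,0.13,0,0,0],[0,0.01,0.13,0,0,0],[0,0.01,0.13,0,0,0]]' 1 20;  python3 - <<'E'
from h import *
np.set_printoptions(suppress=True,precision=3)
c=bot.calibration('wrist')
im=bot.capture('wrist');cv2.imwrite('pics/w6.png',im[:,:,::-1])
x,y=583.3,205.8
for p,r,z in ((1,47,125),(1,43,125),(1,58,65)):
    q=circ(x,y,z,r)
    if r==58: q=circ(579-55*.047,254.6-55,z,r)
    im=cv2.polylines(np.ascontiguousarray(im),[np.round(proj(c,q)*16).astype(np.int32)],True,(255,0,0) if r!=58 else (0,255,0),1,cv2.LINE_AA,4)
crop(im,130,100,380,300,3,'pics/w6c.png')
print(need([623,-206,250],-.047))
E
```

```text
clock: 7.5
eef_pos: [588.1, 215.3, 244.2]
ee_rot: [-0.488, -0.511, -0.488, 0.511]
force: [-0.6, -0.3, 0.4]
gripper_width: 85.8
[-0.006  0.054  0.419  0.001 -0.     0.   ]
```

View pics/w6c.png

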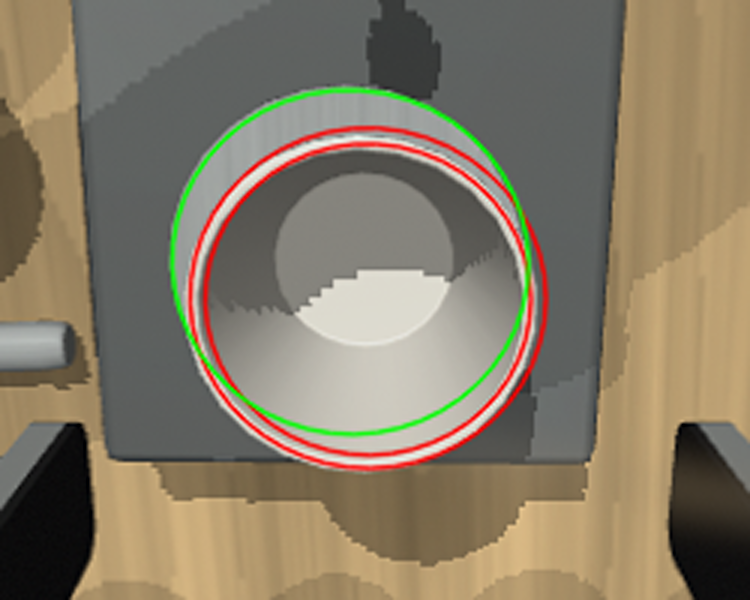

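```bash
python3 -m jog '[[0,0.01,0.056,0,0,0],[0,0.02,0.112,0,0,0],[0,0.03,0.168,0,0,0],[0,0.04,0.224,0,0,0],[0,0.05,0.28,0,0,0],[0,0.054,0.336,0,0,0],[0,0.054,0.39,0,0,0],[0,0.054,0.419,0,0,0]]' 1 20;python3 -m jog '[[0,0,0,0,0,0],[0,0,0,0,0,0],[0,0,0,0,0,0],[0,0,0,0,0,0],[0,0,0,0,0,0],[0,0,0,0,0,0],[0,0,0,0,0,0],[0,0,0,0,0,0]]'
python3 - <<'E'
from h import *
np.set_printoptions(suppress=True,precision=3)
c=bot.calibration('wrist')
im=bot.capture('wrist');cv2.imwrite('pics/w7.png',im[:,:,::-1])
x,y=623,-206
for r,z in ((28,85),(25,85),):
    q=circ(x,y,z,r)
    im=cv2.polylines(np.ascontiguousarray(im),[np.round(proj(c,q)*16).astype(np.int32)],True,(255,0,0),1,cv2.LINE_AA,4)
crop(im,130,100,380,300,3,'pics/w7c.png')
print(need([623,-206,62],-.047))
E
```

```text
clock: 8.55
eef_pos: [621.9, -209.8, 244.1]
ee_rot: [-0.487, -0.512, -0.487, 0.513]
force: [0.3, 0.2, -0.8]
gripper_width: 85.6
clock: 9.55
eef_pos: [622.5, -206.5, 244.3]
ee_rot: [-0.488, -0.512, -0.488, 0.512]
force: [0.1, 0.1, -0.2]
gripper_width: 85.4
[ 0.182  0.001 -0.001 -0.    -0.     0.   ]
```

View pics/w7c.png

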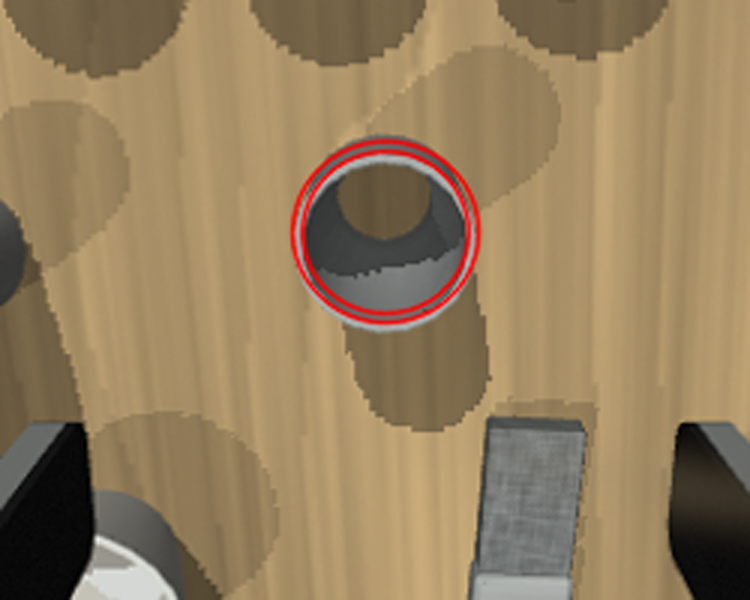

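View pics/w7.png

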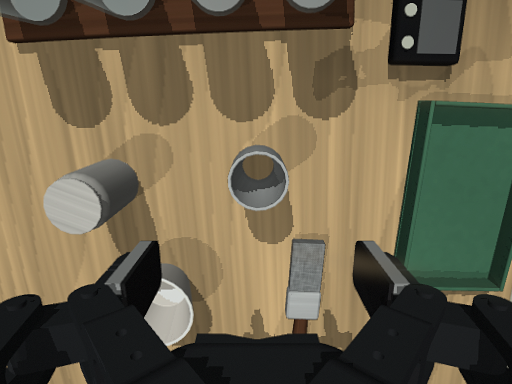

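```bash
python3 -m jog '[[0.035,0,0.0005,0,0,0],[0.07,0.001,0.0005,0,0,0],[0.105,0.001,0.0005,0,0,0],[0.135,0.001,0.0005,0,0,0],[0.16,0.001,0.0005,0,0,0],[0.18,0.001,0.0005,0,0,0],[0.181,0.001,0.0005,0,0,0],[0.181,0.001,0.0005,0,0,0]]' 1 20
python3 - <<'E'
from h import *
cv2.imwrite('pics/w8.png',bot.capture('wrist')[:,:,::-1])
E
```

```text
clock: 10.6
eef_pos: [623.9, -207.1, 64.1]
ee_rot: [0.488, 0.512, 0.488, -0.511]
force: [0.9, 0.1, 1.0]
gripper_width: 85.5
```

View pics/w8.png

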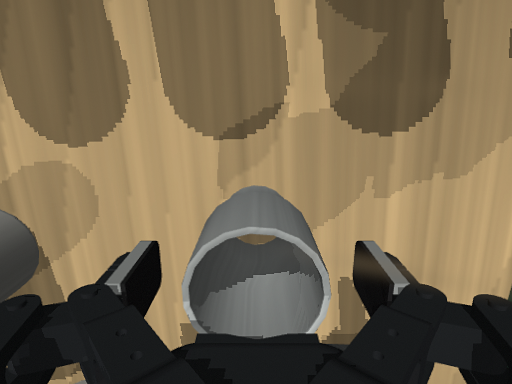

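```bash
python3 -m jog '[[0,0,0,0,0,0],[0,0,0,0,0,0],[0,0,0,0,0,0],[0,0,0,0,0,0],[0,0,0,0,0,0],[0,0,0,0,0,0],[0,0,0,0,0,0],[0,0,0,0,0,0]]' 0.4 45
python3 - <<'E'
from h import *
cv2.imwrite('pics/w9.png',bot.capture('wrist')[:,:,::-1])
E
```

```text
clock: 11.65
eef_pos: [623.8, -207.2, 64.3]
ee_rot: [0.488, 0.512, 0.488, -0.512]
force: [-3.2, 0.6, 10.0]
gripper_width: 56.1
```

View pics/w9.png

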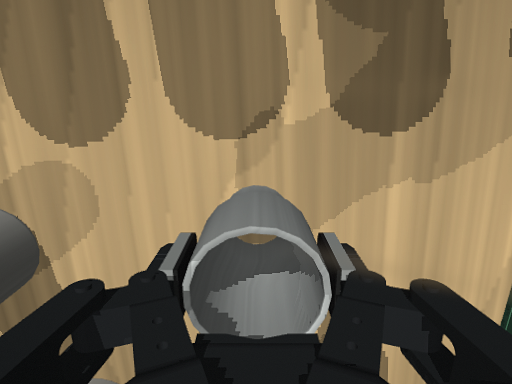

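```bash
python3 -m jog '[[-0.01,0,0,0,0,0],[-0.03,0,0,0,0,0],[-0.06,0,0,0,0,0],[-0.09,0,0,0,0,0],[-0.12,0,0,0,0,0],[-0.15,0,0,0,0,0],[-0.16,0,0,0,0,0],[-0.16,0,0,0,0,0]]' 0.4 45
python3 - <<'E'
from h import *
np.set_printoptions(suppress=True,precision=3)
print(need([582,205,224],-.047))
cv2.imwrite('pics/w10.png',bot.capture('wrist')[:,:,::-1])
cv2.imwrite('pics/s10.png',bot.capture('side')[:,:,::-1])
E
```

```text
clock: 12.7
eef_pos: [623.5, -207.1, 223.9]
ee_rot: [0.488, 0.512, 0.488, -0.512]
force: [-0.5, -0.5, -1.6]
gripper_width: 55.7
[-0.    -0.061 -0.41  -0.     0.    -0.001]
```

View pics/w10.png

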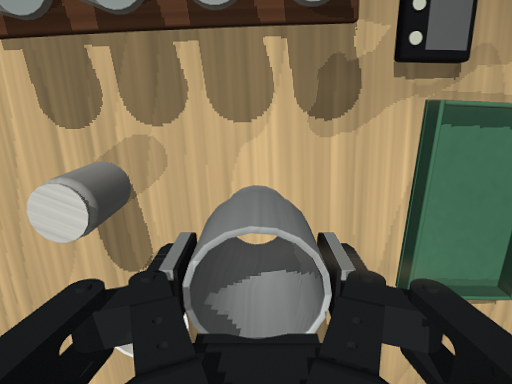

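View pics/s10.png

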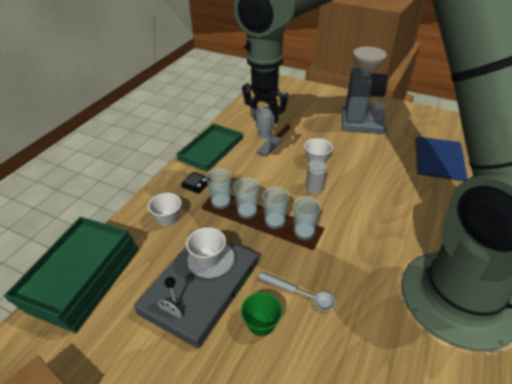

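```bash
python3 -m jog '[[-0.005,-0.005,-0.03,0,0,0],[-0.01,-0.01,-0.065,0,0,0],[-0.01,-0.015,-0.1,0,0,0],[-0.01,-0.02,-0.135,0,0,0],[-0.01,-0.025,-0.17,0,0,0],[-0.01,-0.03,-0.205,0,0,0],[-0.01,-0.035,-0.24,0,0,0],[-0.01,-0.04,-0.275,0,0,0]]' 0.4 45;python3 -m jog '[[0,-0.005,-0.035,0,0,0],[0,-0.01,-0.07,0,0,0],[0,-0.015,-0.1,0,0,0],[0,-0.02,-0.125,0,0,0],[0,-0.021,-0.135,0,0,0],[0,-0.021,-0.135,0,0,0],[0,-0.021,-0.135,0,0,0],[0,-0.021,-0.135,0,0,0]]' 0.4 45
python3 - <<'E'
from h import *
np.set_printoptions(suppress=True,precision=3)
print(need([582.3,205,224],-.047))
cv2.imwrite('pics/w11.png',bot.capture('wrist')[:,:,::-1])
im=bot.capture('side');cv2.imwrite('pics/s11.png',im[:,:,::-1])
crop(im,110,140,300,345,2.9,'pics/s11c.png')
cv2.imwrite('pics/t11.png',bot.capture('top')[:,:,::-1])
E
```

```text
clock: 13.8
eef_pos: [595.8, 70.6, 232.2]
ee_rot: [-0.488, -0.511, -0.489, 0.512]
force: [0.5, 0.4, -0.8]
gripper_width: 55.9
clock: 14.8
eef_pos: [582.1, 204.3, 233.2]
ee_rot: [-0.488, -0.512, -0.488, 0.512]
force: [0.7, -0.3, -0.7]
gripper_width: 55.8
[ 0.009  0.    -0.001 -0.001  0.     0.   ]
```

View pics/w11.png

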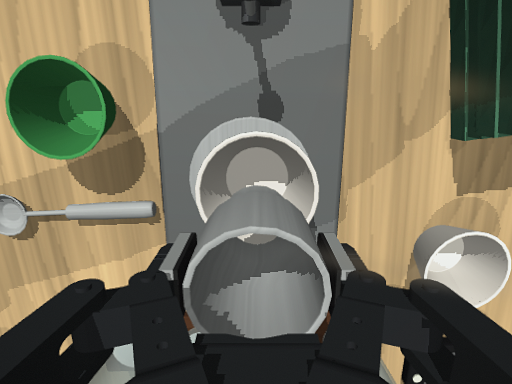

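View pics/s11c.png

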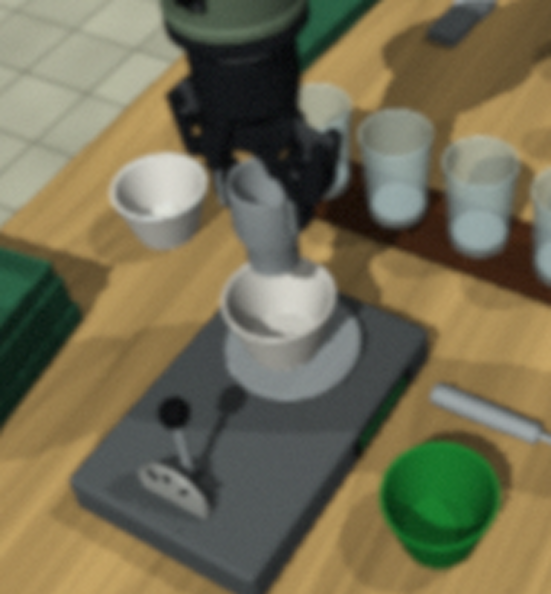

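Run:
```python
from h import *
np.set_printoptions(suppress=True,precision=3)
s=bot.get_state();print(s['eef_pos']);e=s['eef_pos']
for n,f,bx in(('wrist','w11',(150,90,370,370)),('side','s11',(150,180,260,300))):
    c=bot.calibration(n)
    im=cv2.imread(f'pics/{f}.png')[:,:,::-1]
    k=3 if n=='side' else 1
    im=np.ascontiguousarray(cv2.resize(im,None,fx=k,fy=k,interpolation=cv2.INTER_CUBIC))
    for q,col in((circ(582.3,205,125,47),(255,0,0)),(circ(582.3,205,125,43),(255,0,0)),(circ(e[0],e[1],e[2]-64+85,28),(0,255,0)),(circ(e[0],e[1],e[2]-64,21),(0,255,255)),(circ(e[0],e[1],e[2]-64+40,28),(0,255,0))):
        cv2.polylines(im,[np.round(((proj(c,q)+.5)*k-.5)*16).astype(np.int32)],True,col,1,cv2.LINE_AA,4)
    x0,y0,x1,y1=[v*k for v in bx]
    crop(im,x0,y0,x1,y1,2 if n=='side' else 2.1,f'pics/{f}o.png')
```

```text
[581.957 204.893 233.334]
```

View pics/w11o.png

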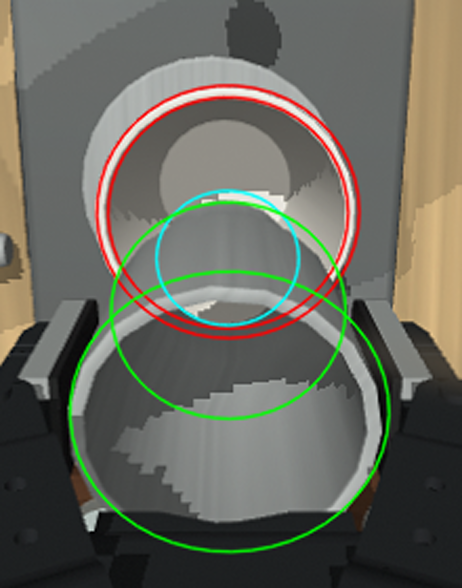

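View pics/s11o.png

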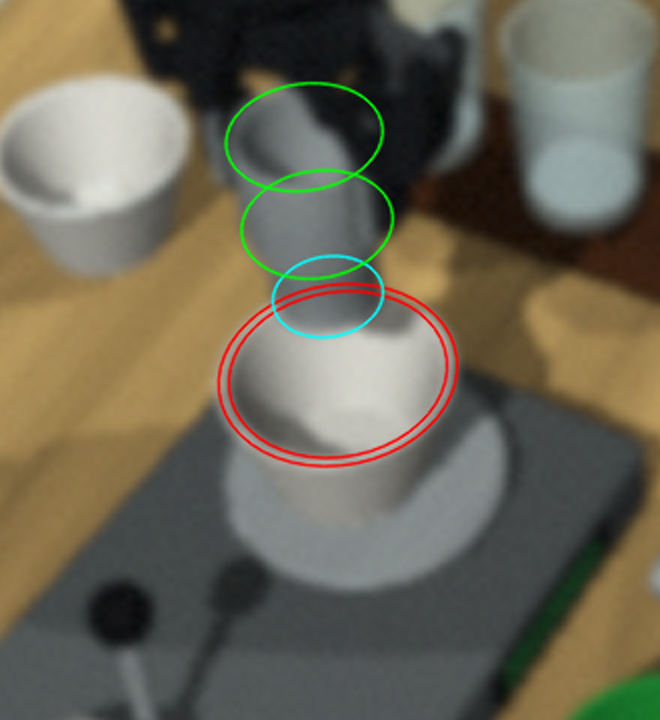

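```bash
python3 -m jog '[[0.005,0,0,0,0,0],[0.01,0,0,0,0,0],[0.015,0,0,0,0,0],[0.02,0,0,0,0,0],[0.025,0,0,0,0,0],[0.029,0,0,0,0,0],[0.032,0,0,0,0,0],[0.033,0,0,0,0,0]]' 0.4 45;python3 -m jog '[[0,0,0,0,0,0],[0,0,0,0,0,0],[0,0,0,0,0,0],[0,0,0,0,0,0],[0,0,0,0,0,0],[0,0,0,0,0,0],[0,0,0,0,0,0],[0,0,0,0,0,0]]'
python3 - <<'E'
from h import *
np.set_printoptions(suppress=True,precision=3)
s=bot.get_state();e=s['eef_pos'];print(e)
for n,f,bx in(('wrist','w12',(150,60,370,370)),('side','s12',(150,180,260,320))):
    c=bot.calibration(n)
    im=bot.capture(n);cv2.imwrite(f'pics/{f}.png',im[:,:,::-1])
    k=3 if n=='side' else 1
    x0,y0,x1,y1=[v*k for v in bx]
    im=np.ascontiguousarray(cv2.resize(im,None,fx=k,fy=k,interpolation=cv2.INTER_CUBIC))
    if n=='side': crop(im,x0,y0,x1,y1,1.4,'pics/s12c.png')
    for q,col in((circ(582.3,205,125,47),(255,0,0)),(circ(e[0],e[1],e[2]-64+85,28),(0,255,0)),(circ(e[0],e[1],e[2]-64,21),(0,255,255))):
        cv2.polylines(im,[np.round(((proj(c,q)+.5)*k-.5)*16).astype(np.int32)],True,col,1,cv2.LINE_AA,4)
    crop(im,x0,y0,x1,y1,1.4 if n=='side' else 1.9,f'pics/{f}o.png')
E
```

```text
clock: 15.95
eef_pos: [581.8, 205.4, 200.2]
ee_rot: [-0.488, -0.512, -0.488, 0.512]
force: [0.3, -0.5, -1.1]
gripper_width: 55.7
clock: 16.95
eef_pos: [581.8, 205.4, 200.3]
ee_rot: [0.488, 0.512, 0.488, -0.512]
force: [0.7, -0.6, -0.6]
gripper_width: 56.0
[581.826 205.381 200.298]
```

View pics/w12o.png

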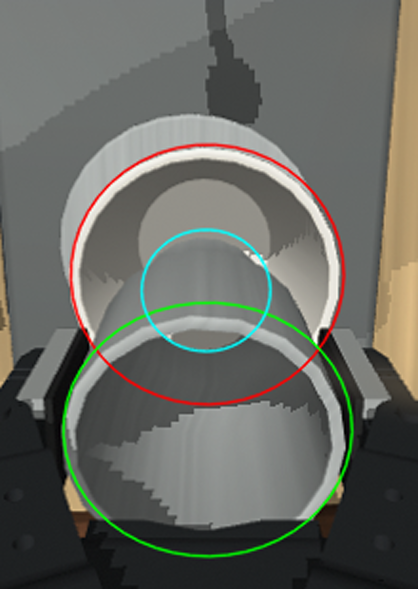

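View pics/s12o.png

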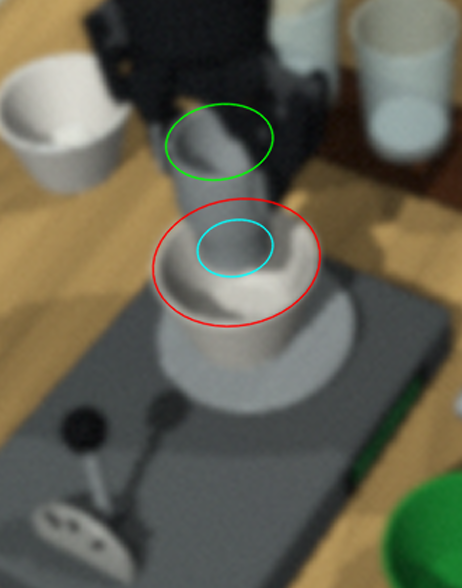

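View pics/s12c.png

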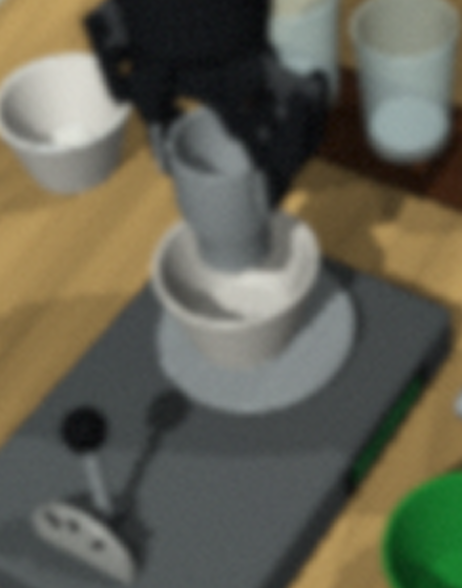

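Run:
```python
from h import *
s=bot.get_state();e=s['eef_pos']
c=bot.calibration('side')
im0=cv2.imread('pics/s12.png')[:,:,::-1]
k=9
x0,y0,x1,y1=180,198,232,264
big=np.ascontiguousarray(cv2.resize(im0[y0:y1,x0:x1],None,fx=k,fy=k,interpolation=cv2.INTER_CUBIC))
def dr(im,q,col): cv2.polylines(im,[np.round(((proj(c,q)-[x0,y0]+.5)*k-.5)*16).astype(np.int32)],True,col,1,cv2.LINE_AA,4)
a=big.copy()
dr(a,circ(582.3,205,125,47),(255,0,0)); dr(a,circ(e[0],e[1],136,21),(0,255,255));dr(a,circ(e[0],e[1],160,21),(0,255,255));dr(a,circ(e[0],e[1],176,28),(0,255,0))
b=cv2.convertScaleAbs(big,alpha=1.3)
cv2.imwrite('pics/s12z.png',np.hstack([a[:,:,::-1],b[:,:,::-1]])[:, :936])
print(big.shape)
```

```text
(594, 468, 3)
```

```bash
python3 -c "
import cv2;a=cv2.imread('pics/s12z.png');cv2.imwrite('pics/s12z2.png',cv2.resize(a,None,fx=.85,fy=.85,interpolation=cv2.INTER_AREA))"
```

```text
(no output)
```

View pics/s12z2.png

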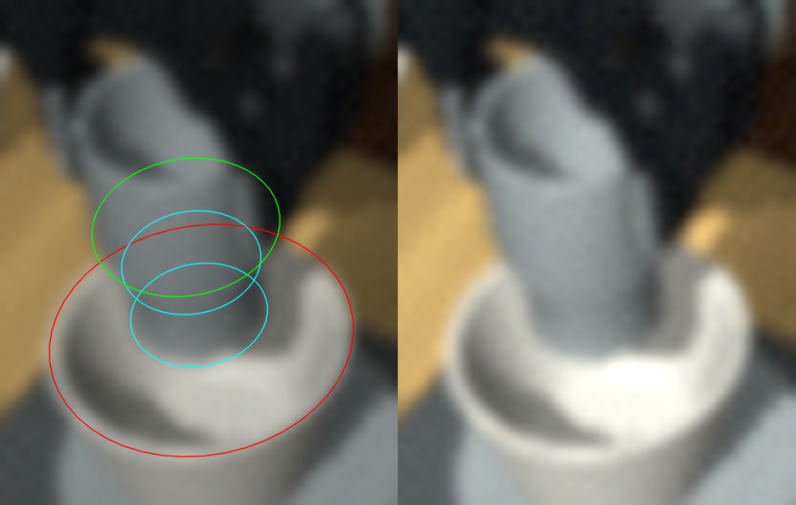

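```bash
python3 -m jog '[[0.0006,0,0,0,0,0],[0.0012,0,0,0,0,0],[0.0018,0,0,0,0,0],[0.0025,0,0,0,0,0],[0.0025,0,0,0,0,0],[0.0025,0,0,0,0,0],[0.0025,0,0,0,0,0],[0.0025,0,0,0,0,0]]' 0.4 45
python3 - <<'E'
from h import *
s=bot.get_state();print(s['eef_pos'],s['force'],s['gripper_width'])
crop(bot.capture('side'),150,180,260,320,4,'pics/s13.png')
E
```

```text
clock: 18.05
eef_pos: [581.8, 205.4, 197.8]
ee_rot: [0.488, 0.512, 0.488, -0.512]
force: [0.7, -1.2, -0.5]
gripper_width: 55.8
[581.84568966 205.3571515  197.83536476] [ 0.65567464 -1.15229885 -0.54996508] 55.758392992712075
```

View pics/s13.png

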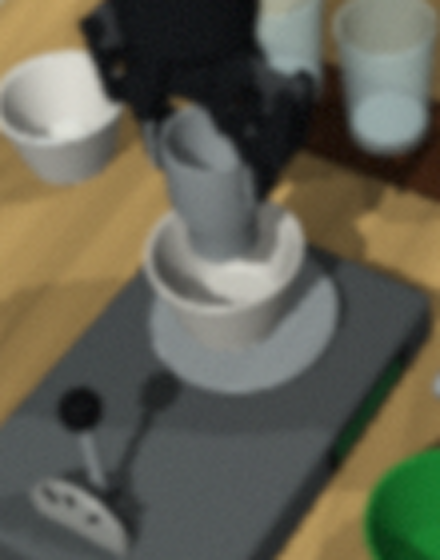

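The picture shows the funnel upright over the middle of the bowl, the bowl still on its pan, and the lever upright with the ball at about (80,408) in the crop.

```bash
python3 -c "
from bench import bot
print(bot.hand_in())"
```

```text
the job is handed in; nothing more can be done
None
```

I set the release lever to half release and let go of it. Then I carried the steel funnel over the glass rack and handed in at about 18 s, still holding it above the bowl on the balance.

**Lever:** After I let go, the wrist picture showed it upright, with the ball directly in line with its base and the balance's centre line. It still looked upright in the last side picture.

**Funnel position:** It looked upright and gripped (55.8 mm opening, 45 N set). The gripper stood at (581.8, 205.4) mm, against a bowl centre measured at about (582.3, 205). I saw no contact, and the force readings stayed near 1 N.

**Height above the rim:** My checks disagreed here. From the arm's position and the bowl's nominal height, the outlet is about 8.5 mm above the rim. The side camera suggested about 12 mm. Both are inside the 3–20 mm limit.

**Bowl centre:** Estimates from the three cameras spread over about 3 mm, within the 10 mm tolerance.

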